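Put the solder reel away in the reel rack

TASK

Lift the full solder reel straight up off the spindle of its stand and set it down flat, without dropping it, on the open apron in front of the reel rack, and let go of it. Then push it in under the rack's two overhanging lips until it has shoved the reel already in there up against the back stop and sits tight against it. Finally swing the rack's gate bar fully shut across the mouth, and leave the loose things lying around the work where they are.

Things in the scene. Friction and masses are not known exactly. Their poses are not given: they have to be found in the camera images.
- reel: The reel to put away, on the spindle at the start: full solder reel, a cylinder 64 mm in diameter, 40 mm high; 5 mm black flanges at both ends, silvery wire wound almost flush between them (63 mm); 20 mm bore along its z axis; 0.2 to 0.35 kg. Origin: centre of its underside, z up. Can be gripped across its rim from above.
- stored_reel: An identical reel already standing in the rack's channel, somewhere short of the back stop and free to slide. Origin: centre of its underside, z up.
- stand: Fixed spindle stand: dark steel base plate 100 x 100 mm, 10 mm thick, on which the reel rests, with an upright steel spindle 14 mm in diameter in its middle, rising 54 mm above the plate (14 mm above the reel's top). Origin: centre of the plate's underside, z up.
- rack: Fixed reel rack of grey sheet steel. Origin: on the bench under the middle of its channel's mouth; +x points into the channel (the way to push), y across, z up. A flat floor 3 mm thick, 80 mm wide runs from x = -100 to +160 mm. From x = -100 to 0 it is an open apron without walls; from x = 0 to the back stop at x = 156 mm it is the channel. Smooth paint: friction about 0.3.
- mouth (a point): Middle of the channel's mouth, on the floor's upper face (rack x = 0). The channel is 72 mm wide inside, its walls 4 mm thick. An in-turned lip tops each wall, underside 48 mm and top 52 mm above the bench; between the lips an open slot 50 mm wide runs the whole length, in which closed fingers can travel. With both reels home their axes are at rack x = 124 mm (stored) and 60 mm (new).
- apron (a point): Middle of the apron's upper face, rack x = -50 mm, y = 0, 3 mm above the bench: a good place to set the reel down.
- gate (a joint): Gate bar angle (rad) about an upright pivot at rack x = -8, y = +48 mm: 0 open, 2.618 shut (end stop), growing counter-clockwise seen from above. In the rack's frame the bar points from the pivot at 2.094 + joint rad counter-clockwise from +x: outwards when open, along -y across the mouth when shut. It starts open or up to 0.3. Light friction (0.03 N m), stays where left, no catch.
- gate_tip (a point): Axis of the upright end pin of the gate bar, 91 mm from the pivot, at the bar's mid-height, 32 mm above the bench. The bar is steel, 8 mm thick, 16 mm tall (24 to 40 mm above the bench); the pin is 10 mm in diameter, from 22 to 67 mm above the bench. Push the bar from the side with a finger.
- drive: Bystander: loose aluminium disk drive, 100 x 70 x 10 mm, lying on the bench. Origin: centre of its underside.
- screwdriver: Bystander: loose screwdriver with an orange handle, about 200 mm long, lying on the bench. Origin: its underside, near the middle.
- flux_jar: Bystander: loose jar 54 mm in diameter, 60 mm high, standing on the bench. Origin: centre of its underside.
Mind the look-alikes: they are no part of the job. Leave any purple look-alike of the reel alone. Leave any yellow look-alike of the stored_reel alone.

How it is judged:
By the outcome, as a careful person would: the job done as asked, in the order asked, and still so for the second after the job is handed in, with the robot touching nothing.
It also fails if it takes over 61 s, if anything falls off the work surface, if the arm or the gripper's body presses on something with over 40 N, if the wrist force passes 120 N, or if a joint passes its speed limit or range.

ROBOT

A 6-joint arm with a two-finger parallel gripper is mounted at the origin on the work surface. World frame = base frame: x ahead of the robot, y to its left, z up, the work surface at z = 0. Lengths are in m, angles in rad, forces in N, time in s.
With the tool pointing down it reaches from about 0.325 to 1 m from the base axis. Payload 5.1 kg.
Tool frame: the origin (TCP) lies at the very end of the fingers, on their centre line; the grasp point (between the pads) lies 19 mm behind it; x points along the fingers, z is the direction in which the jaws open and shut, and the axes are right-handed (so a half turn about x gives the same grasp; the last joint's range is limited). The gripper opens to 85 mm and grips with 20 to 120 N. Pads are 22 mm wide; open, the fingers measure 114 mm over their backs; the gripper's body (76 mm by 85 mm) begins 54 mm behind the grasp point. The pads swing forward as they close: fully open they stand 13 mm farther back than shut.
Start: joints at [1.136, 0.124, 1.65, -0, 1.367, -0.083], TCP at [0.224, 0.61, 0.231] pointing down, gripper open.
Joint ranges: [-2.61, 2.61], [-1.02, 2.33], [0.03, 2.71], [-1.35, 4.49], [0.32, 2.68], [-2.91, 2.91]. Speed limits (rad/s): [2.57, 2.57, 3.14, 3.14, 3.14, 3.14].

INTERFACE

Orientations are given as a rotation vector (axis times angle).
In Python, from station import * gives the robot as it stands.
- The arm moves only by the tool carry_out, never from a script. Its argument "motion" is a list of rows, each an object with "turn": the turn, a rotation vector about the world's x, y, z in units of 0.12 rad (1.0 is 0.12 rad), a list of three; "offset": the shift along the world's x, y, z in units of 0.03 m (1.0 is 0.03 m), a list of three; "grip": the opening, from -1 (shut) to 1 (fully open). A call has 1 to 20 rows; each row shifts and turns the commanded pose from where the row before left it; what a row does not reach is not made up. A row lasts 1/8 s, in which the tool goes at most 62.5 mm and 10.7 degrees, less where a joint would pass 70% of its speed; a pose out of reach is approached as far as the arm can. A call with a number of a shift or a turn outside -1 to 1 is refused whole. A call with a gripper value outside its range is refused whole. The fingers move at their own pace and stop on an object; "squeeze" is the grip in N (left out, the last holds). Time passes only in rows, so rows that do not move let the fingers close. It gives the time, the measured TCP pose, the force and the opening at its end, in the units of the state.
- get_state(): the state, without advancing time (a new reading comes with each control period).
- get_image(name): name is "scene" or "side" or "wrist"; returns the picture (384x512x3 uint8, blue, green, red); there is no depth.
- camera_params(name): a dict with "vfov" (degrees; the focal length in pixels is half the picture's height over the tangent of half this angle, whatever the lens; pixels are square), "cx", "cy" (the principal point, pixels), "distortion" ([k1, k2, p1, p2, k3] as OpenCV has them; the pictures are not rectified), "xyz" and "rotation" of the camera in the world; the wrist camera has in their place "hand_eye" (4x4, takes a point from camera to tool coordinates, whose origin is the TCP and whose axes are the tool frame's). Camera axes: x right, y down, z forward; pixel columns grow to the right and rows downward; lengths in m; the calibration is good to about 2 mm. A picture is of the moment at which its call begins: read the wrist's pose just before it. camera_params takes no time and is no camera call.
- job_done(): hands the job in, once; it reports no verdict.
The state is a dict: "time": time; "qpos": joint angles; "qvel": joint speeds; "tau": joint torques, N m; "ee_pos": TCP position; "tool_rot": TCP orientation; "ft_force": force on the tool from outside, world axes, zero at the start; "torque": the same for the moment, N m; "grip_width": finger opening in m.
Only numpy, scipy, OpenCV 4.12 (cv2) and the standard library are available. Lean on these libraries where they do the work, as an engineer would, in place of code of your own. Each camera call takes 0.05 s, during which the arm holds its last target. There are 200 camera calls.

## Working session

There is one attempt and no reset: what is moved stays moved. The work goes in short steps, Python scripts to look and compute and a tool call to move; the robot and the scene stay as the last step left them, time stands still between calls to the robot, and variables do not carry over. Pictures are saved under pics/ and viewed, about 8 in all and at most 12, crops included, and the job is handed in when it is done.

Besides the shell and the picture viewer there is one more tool, called after "Emit:" as name(argument=value, ...), one argument or row to a line, values as JSON. carry_out: Moves the arm, as the interface text tells. Its arguments: {"type":"object","properties":{"motion":{"type":"array"},"squeeze":{"type":"number"}},"required":["motion"]}

```bash
mkdir -p pics; ls; python3 - <<'E'
from station import *
import cv2
s=get_state(); print(s)
a=get_image("scene"); b=get_image("side")
cv2.imwrite("pics/scene0.png",a); cv2.imwrite("pics/side0.png",b)
for n in("scene","side","wrist"): print(n,camera_params(n))
w=get_image("wrist"); cv2.imwrite("pics/wrist0.png",w)
import numpy as np
cv2.imwrite("pics/both0.png",np.hstack([cv2.resize(a,(512,384)),b])[:, :])
E
```

```text
pics
{'time': 0.0, 'qpos': array([ 1.13640084e+00,  1.24518414e-01,  1.65170066e+00, -4.43758076e-05,
        1.36750113e+00, -8.25968503e-02]), 'qvel': array([-0.00170614,  0.00013716,  0.00011029, -0.00122645,  0.00086248,
       -0.00108005]), 'tau': array([ 1.24485210e-03, -4.23628020e+01, -3.65447545e+01, -4.62551725e-05,
        6.85074949e-03,  4.45735566e-06]), 'ee_pos': array([0.22375461, 0.60960904, 0.23002865]), 'tool_rot': array([-0.94743696,  1.35720084,  0.94560593]), 'ft_force': array([ 0.11246355, -0.45414111,  0.5443308 ]), 'torque': array([-0.03497427,  0.05771516, -0.00214062]), 'grip_width': 0.08527043338025891}
scene {'vfov': 51.77853453144368, 'cx': 250.1177166363616, 'cy': 192.59562540425543, 'distortion': array([-0.04017108,  0.        ,  0.        ,  0.        ,  0.        ]), 'xyz': array([1.64306844, 0.13187698, 0.71662432]), 'rotation': array([-1.5320019 , -1.73281449,  0.92319187])}
side {'vfov': 46.0022680235435, 'cx': 246.71466800866494, 'cy': 190.9375266777352, 'distortion': array([-0.09802209,  0.        ,  0.        ,  0.        ,  0.        ]), 'xyz': array([ 0.25376243, -1.07918146,  0.80767124]), 'rotation': array([-2.12590087,  0.36859138, -0.19553408])}
wrist {'vfov': 60.31194480579067, 'cx': 253.61843579927384, 'cy': 191.12163253464482, 'distortion': array([0.0079919, 0.       , 0.       , 0.       , 0.       ]), 'hand_eye': array([[ 1.09607315e-03, -3.06690929e-01,  9.51808527e-01,
        -1.42826678e-01],
       [-1.53656038e-04, -9.51809139e-01, -3.06690950e-01,
         7.75347992e-02],
       [ 9.99999388e-01,  1.89904588e-04, -1.09037735e-03,
         9.56313678e-04],
       [ 0.00000000e+00,  0.00000000e+00,  0.00000000e+00,
         1.00000000e+00]])}
```

View pics/scene0.png

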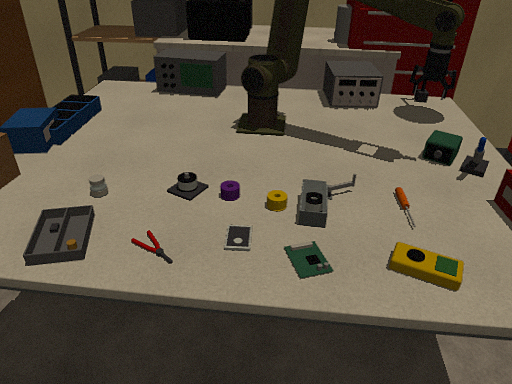

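View pics/side0.png

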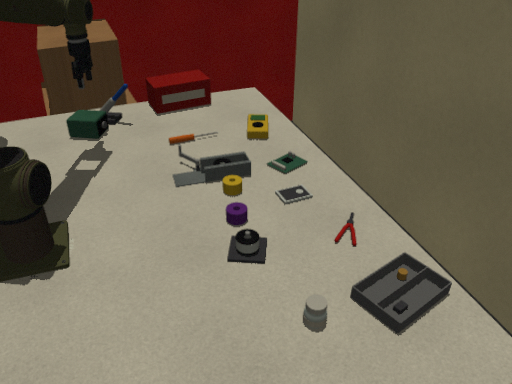

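The scene view shows three candidates for the reel: silver/black at (187,183) on the dark plate, purple at (230,190) and yellow at (277,200). The silver/black one on the spindle fits the description. The rack is at (313,200) with the stored reel inside, and its gate bar is at (342,184). I'll confirm with one enlarged crop.

```bash
cat > h.py <<'E'
from station import *
import numpy as np, cv2
from scipy.spatial.transform import Rotation as R
def cam(n,st=None):
    p=camera_params(n); f=192/np.tan(np.radians(p['vfov']/2))
    K=np.array([[f,0,p['cx']],[0,f,p['cy']],[0,0,1]])
    if 'xyz' in p: T=np.eye(4); T[:3,:3]=R.from_rotvec(p['rotation']).as_matrix(); T[:3,3]=p['xyz']
    else:
        B=np.eye(4); B[:3,:3]=R.from_rotvec(st['tool_rot']).as_matrix(); B[:3,3]=st['ee_pos']; T=B@p['hand_eye']
    return K,p['distortion'],T
def plane(c,px,z):
    K,d,T=c; u=cv2.undistortPoints(np.array(px,float).reshape(-1,1,2),K,d)[:,0]
    r=np.c_[u,np.ones(len(u))]@T[:3,:3].T
    return T[:3,3]+r*((z-T[2,3])/r[:,2])[:,None]
def proj(c,P):
    K,d,T=c; Ti=np.linalg.inv(T)
    q,_=cv2.projectPoints(np.array(P,float).reshape(-1,3),cv2.Rodrigues(Ti[:3,:3])[0],Ti[:3,3],K,d); return q[:,0]
E
python3 - <<'E'
from h import *
a=cv2.imread("pics/scene0.png"); b=cv2.imread("pics/side0.png")
A=cv2.resize(a[165:235,160:360],(800,280),interpolation=cv2.INTER_CUBIC)
B=cv2.resize(b[135:270,165:265],None,fx=3,fy=3,interpolation=cv2.INTER_CUBIC)
B=cv2.resize(b[140:220,165:265],(400,320),interpolation=cv2.INTER_CUBIC);C=cv2.resize(b[190:270,197:297],(400,320),interpolation=cv2.INTER_CUBIC)
cv2.imwrite("pics/crop1.png",np.vstack([A,np.hstack([B,C])]))
sc=cam("scene");sd=cam("side")
print("reel top",plane(sc,[[187,178]],.05),plane(sd,[[247,238]],.05))
print("rack back corners etc scene",plane(sc,[[300,222],[326,222],[304,181],[327,181]],.052))
print("gate tip",plane(sc,[[354,178]],.067),plane(sd,[[180,148]],.067))
print("jar",plane(sc,[[98,178]],.06))
print("purple,yellow",plane(sc,[[230,185],[277,195]],.04))
E
```

```text
reel top [[ 0.57492701 -0.19078893  0.05      ]] [[ 0.56415241 -0.20357233  0.05      ]]
rack back corners etc scene [[0.7645169  0.17620823 0.052     ]
 [0.75510514 0.2478025  0.052     ]
 [0.54523178 0.1866031  0.052     ]
 [0.53504452 0.26049276 0.052     ]]
gate tip [[0.52951098 0.34480206 0.067     ]] [[0.50270557 0.32368439 0.067     ]]
jar [[ 0.62926022 -0.46793833  0.06      ]]
purple,yellow [[ 0.58253399 -0.04848404  0.04      ]
 [ 0.62022784  0.10465082  0.04      ]]
```

View pics/crop1.png

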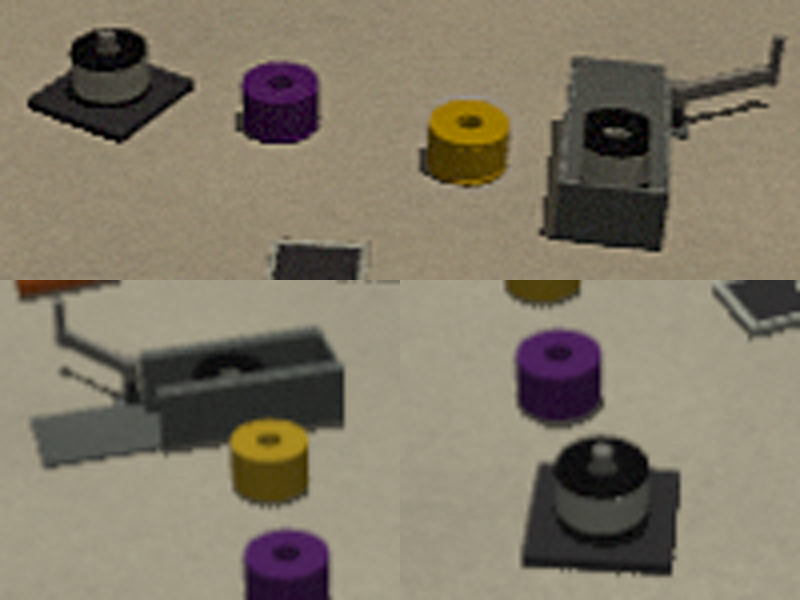

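The crop confirms it: the silver and black reel is on the spindle, with its top centre at scene pixel about (187,176). Purple and yellow are decoys. The rack opens towards the robot, with the gate on the +y side. Next I'll look at the tool axes and the rack yaw, then fly over.

```bash
python3 - <<'E'
from h import *
s=get_state(); M=R.from_rotvec(s['tool_rot']).as_matrix(); print(M.round(3))
sc=cam("scene");sd=cam("side")
f=lambda u,v:(165+u/4,140+(v-280)/4)
print("apron corners(side)",plane(sd,[f(32,418),f(45,466),f(161,450),f(130,404)],.003).round(3))
g=lambda u,v:(160+u/4,165+v/4)
print("stand corners scene L,F,R",plane(sc,[g(28,102),g(122,133),g(193,83)],.01).round(3))
print("gate tip",plane(sd,[f(58,303)],.067),plane(sc,[g(779,39)],.067))
E
```

```text
[[-0.001 -0.939  0.345]
 [-0.001  0.345  0.939]
 [-1.     0.    -0.002]]
apron corners(side) [[0.459 0.261 0.003]
 [0.453 0.182 0.003]
 [0.55  0.173 0.003]
 [0.544 0.255 0.003]]
stand corners scene L,F,R [[ 0.597 -0.255  0.01 ]
 [ 0.631 -0.168  0.01 ]
 [ 0.55  -0.128  0.01 ]]
gate tip [[0.50473914 0.34105954 0.067     ]] [[0.50832042 0.34936337 0.067     ]]
```

Emit:
carry_out(
  motion=[
    {"turn": [0, 0, 0.17], "offset": [0.6, -1, 0.1], "grip": 1},
    {"turn": [0, 0, 0.17], "offset": [0.6, -1, 0.1], "grip": 1},
    {"turn": [0, 0, 0.17], "offset": [0.6, -1, 0.1], "grip": 1},
    {"turn": [0, 0, 0.17], "offset": [0.6, -1, 0.1], "grip": 1},
    {"turn": [0, 0, 0.17], "offset": [0.6, -1, 0.1], "grip": 1},
    {"turn": [0, 0, 0.17], "offset": [0.6, -1, 0.1], "grip": 1},
    {"turn": [0, 0, 0.17], "offset": [0.6, -1, 0.1], "grip": 1},
    {"turn": [0, 0, 0.17], "offset": [0.6, -1, 0.1], "grip": 1},
    {"turn": [0, 0, 0.17], "offset": [0.6, -1, 0.1], "grip": 1},
    {"turn": [0, 0, 0.17], "offset": [0.6, -1, 0.1], "grip": 1},
    {"turn": [0, 0, 0.17], "offset": [0.6, -1, 0.1], "grip": 1},
    {"turn": [0, 0, 0.17], "offset": [0.6, -1, 0.1], "grip": 1},
    {"turn": [0, 0, 0.17], "offset": [0.6, -1, 0.1], "grip": 1},
    {"turn": [0, 0, 0], "offset": [0, 0, 0], "grip": 1},
    {"turn": [0, 0, 0], "offset": [0, 0, 0], "grip": 1},
  ],
)

```text
time: 2.02
ee_pos: [0.4576, 0.2204, 0.2699]
tool_rot: [-1.144, 1.25, 1.146]
ft_force: [-1.0, -0.4, 0.0]
grip_width: 0.0854
```

```bash
python3 - <<'E'
from h import *
import json
s=get_state(); w=get_image("wrist"); cv2.imwrite("pics/wrist1.png",w)
np.savez("w1.npz",ee_pos=s['ee_pos'],tool_rot=s['tool_rot']); print(s['ee_pos'],s['qvel'].round(3),R.from_rotvec(s['tool_rot']).as_matrix().round(3))
E
```

```text
[0.45764765 0.220391   0.26994221] [ 0.017 -0.002  0.002 -0.002 -0.    -0.004] [[-0.001 -0.996  0.087]
 [ 0.     0.087  0.996]
 [-1.     0.001  0.   ]]
```

View pics/wrist1.png

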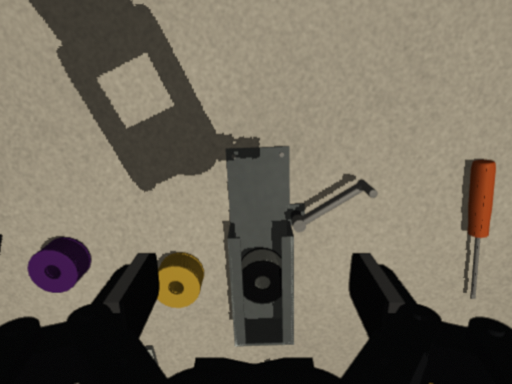

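The wrist view shows the apron's outer edge at about (227–288, 147), the mouth at row 222–235, the stored reel at (263,275), the gate pivot at about (297,218) and its pin at (368,190). I'll enlarge it to get edges.

```bash
python3 - <<'E'
from h import *
w=cv2.imread("pics/wrist1.png")[135:355,210:390]
w=cv2.convertScaleAbs(w,alpha=1.6,beta=10)
cv2.imwrite("pics/crop2.png",cv2.resize(w[:150],(720,600),interpolation=cv2.INTER_CUBIC))
E
```

```text
(no output)
```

View pics/crop2.png

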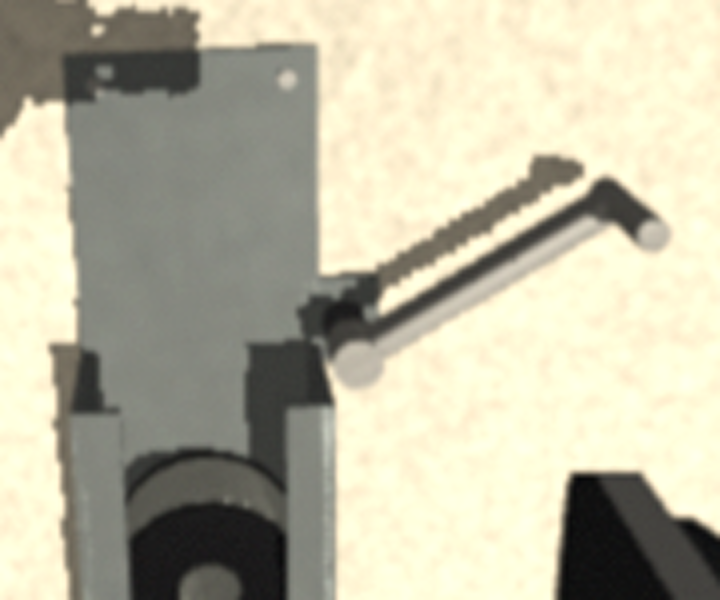

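```bash
python3 - <<'E'
from h import *
s=dict(np.load("w1.npz")); c=cam("wrist",s)
g=lambda u,v:(210+u/4-.4,135+v/4-.4)
a=plane(c,[g(65,55),g(317,45)],.003); l=plane(c,[g(72,412),g(333,403),g(122,410),g(286,405)],.052)
print("apron outer",a.round(4),np.linalg.norm(a[0]-a[1])); print("lips",l.round(4),np.linalg.norm(l[0]-l[1]),np.linalg.norm(l[2]-l[3]))
A=a.mean(0)[:2]; L=l.mean(0)[:2]; x=L-A; print("A",A,"mouth",L,np.linalg.norm(x),"yaw",np.degrees(np.arctan2(x[1],x[0])))
for P in (a,l[:2],l[2:]): v=P[1]-P[0]; print("yaw from edge",np.degrees(np.arctan2(v[1],v[0]))-90)
p=plane(c,[g(652,233)],.067)[0]; pv=plane(c,[g(358,363)],.042)[0]; print("pin",p,"pivot",pv,np.linalg.norm((p-pv)[:2]))
print("far end",plane(c,[(237.5,344),(293,343.5)],.052).round(4))
b=cv2.imread("pics/wrist1.png")
E
```

```text
apron outer [[0.4529 0.1862 0.003 ]
 [0.4566 0.2649 0.003 ]] 0.07872547962928396
lips [[0.5518 0.1811 0.052 ]
 [0.5557 0.2593 0.052 ]
 [0.5525 0.1961 0.052 ]
 [0.5551 0.2452 0.052 ]] 0.07829144166614926 0.04918982283627826
A [0.45470411 0.22554329] mouth [0.5537687  0.22044309] 0.09919578480840101 yaw -2.9471884235628387
yaw from edge -2.6973705701776822
yaw from edge -2.8003423880492875
yaw from edge -3.051343712000545
pin [0.50469817 0.34791131 0.067     ] pivot [0.54780284 0.26844755 0.042     ] 0.0904018885726788
far end [[0.7093 0.177  0.052 ]
 [0.7149 0.2513 0.052 ]]
```

Rack found: mouth (0.5545, 0.2203), yaw −2.9°. The checks come out at 78.5, 49 and 99 mm against 80, 50 and 100. The gate is at about 0.02 rad. On to the reel.

Emit:
carry_out(
  motion=[
    {"turn": [0, 0, 0.1], "offset": [0.15, -1, -0.1], "grip": 1},
    {"turn": [0, 0, 0.1], "offset": [0.15, -1, -0.1], "grip": 1},
    {"turn": [0, 0, 0.1], "offset": [0.15, -1, -0.1], "grip": 1},
    {"turn": [0, 0, 0], "offset": [0.15, -1, -0.1], "grip": 1},
    {"turn": [0, 0, 0], "offset": [0.15, -1, -0.1], "grip": 1},
    {"turn": [0, 0, 0], "offset": [0.15, -1, -0.1], "grip": 1},
    {"turn": [0, 0, 0], "offset": [0.15, -1, -0.1], "grip": 1},
    {"turn": [0, 0, 0], "offset": [0.15, -1, -0.1], "grip": 1},
    {"turn": [0, 0, 0], "offset": [0.15, -1, -0.1], "grip": 1},
    {"turn": [0, 0, 0], "offset": [0.15, -1, -0.1], "grip": 1},
    {"turn": [0, 0, 0], "offset": [0.15, -1, -0.1], "grip": 1},
    {"turn": [0, 0, 0], "offset": [0.15, -1, -0.1], "grip": 1},
    {"turn": [0, 0, 0], "offset": [0.15, -1, -0.1], "grip": 1},
    {"turn": [0, 0, 0], "offset": [0, -0.7, -0.1], "grip": 1},
    {"turn": [0, 0, 0], "offset": [0, 0, 0], "grip": 1},
    {"turn": [0, 0, 0], "offset": [0, 0, 0], "grip": 1},
  ],
)

```text
time: 4.08
ee_pos: [0.5165, -0.19, 0.2283]
tool_rot: [-1.172, 1.232, 1.173]
ft_force: [-1.4, 0.0, 0.0]
grip_width: 0.0853
```

```bash
python3 - <<'E'
from h import *
s=get_state(); w=get_image("wrist"); cv2.imwrite("pics/wrist2.png",w)
np.savez("w2.npz",ee_pos=s['ee_pos'],tool_rot=s['tool_rot']); print(s['ee_pos'],R.from_rotvec(s['tool_rot']).as_matrix().round(3))
c=cam("wrist",s); q=proj(c,[[.5735,-.195,.05]])[0]; print(q)
u,v=(int(round(t)) for t in q); u0,v0=max(0,u-75),max(0,v-75)
k=cv2.convertScaleAbs(w[v0:v0+150,u0:u0+150],alpha=1.8,beta=10); print(u0,v0)
cv2.imwrite("pics/crop3.png",cv2.resize(k,None,fx=4,fy=4,interpolation=cv2.INTER_CUBIC))
E
```

```text
[ 0.51649809 -0.18996968  0.22827407] [[-0.    -0.999  0.05 ]
 [ 0.001  0.05   0.999]
 [-1.     0.     0.001]]
[251.20132608 219.37927141]
176 144
```

View pics/crop3.png

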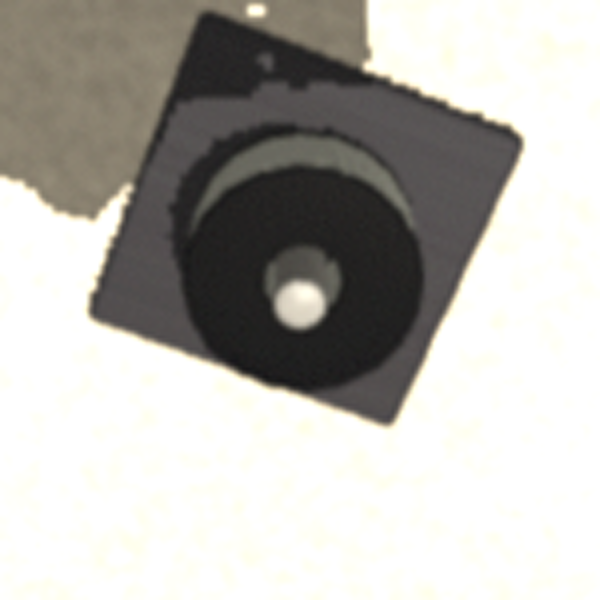

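```bash
python3 - <<'E'
from h import *
s=dict(np.load("w2.npz")); c=cam("wrist",s)
g=lambda u,v:(176+u/4-.4,144+v/4-.4)
r=plane(c,[g(303,277),g(183,277),g(423,277),g(303,165),g(303,390)],.05); print(r.round(4), r[2,1]-r[1,1], r[4,0]-r[3,0])
print("spindle",plane(c,[g(300,304)],.064)); k=plane(c,[g(203,12),g(522,142),g(390,425),g(92,315)],.01); print(k.round(4),k.mean(0),[np.linalg.norm(k[i]-k[i-1]) for i in range(4)])
print("target-tcp",(r[[0,3,4]].mean(0)-s['ee_pos']).round(4))
E
```

```text
[[ 0.5662 -0.1945  0.05  ]
 [ 0.5646 -0.2257  0.05  ]
 [ 0.5677 -0.1632  0.05  ]
 [ 0.5357 -0.1929  0.05  ]
 [ 0.5986 -0.1962  0.05  ]] 0.06248252014518102 0.06291822950927506
spindle [[ 0.56785911 -0.19520874  0.064     ]]
[[ 0.5025 -0.2189  0.01  ]
 [ 0.544  -0.1314  0.01  ]
 [ 0.6315 -0.1716  0.01  ]
 [ 0.5909 -0.2585  0.01  ]] [ 0.5672368  -0.19512561  0.01      ] [np.float64(0.09686633182628175), np.float64(0.0969145012943421), np.float64(0.09632245365158981), np.float64(0.09594231961559999)]
target-tcp [ 0.0503 -0.0045 -0.1783]
```

The reel is at (0.567, −0.195), and the reel, spindle and plate centres agree to about 1.5 mm. I'll go over it and down.

Emit:
carry_out(
  motion=[
    {"turn": [0, 0, 0], "offset": [0.84, -0.08, 0], "grip": 1},
    {"turn": [0, 0, 0], "offset": [0.84, -0.08, 0], "grip": 1},
    {"turn": [0, 0, 0], "offset": [0, 0, -1], "grip": 1},
    {"turn": [0, 0, 0], "offset": [0, 0, -1], "grip": 1},
    {"turn": [0, 0, 0], "offset": [0, 0, -1], "grip": 1},
    {"turn": [0, 0, 0], "offset": [0, 0, -1], "grip": 1},
    {"turn": [0, 0, 0], "offset": [0, 0, -1], "grip": 1},
    {"turn": [0, 0, 0], "offset": [0, 0, -0.7], "grip": 1},
    {"turn": [0, 0, 0], "offset": [0, 0, -0.6], "grip": 1},
    {"turn": [0, 0, 0], "offset": [0, 0, 0], "grip": 1},
    {"turn": [0, 0, 0], "offset": [0, 0, 0], "grip": 1},
  ],
)

```text
time: 5.5
ee_pos: [0.5677, -0.1959, 0.0404]
tool_rot: [-1.173, 1.232, 1.17]
ft_force: [0.2, 0.5, -0.4]
grip_width: 0.0854
```

Emit:
carry_out(
  motion=[
    {"turn": [0, 0, 0], "offset": [0, 0, -0.4], "grip": 1},
    {"turn": [0, 0, 0], "offset": [0, 0, -0.38], "grip": 1},
    {"turn": [0, 0, 0], "offset": [0, 0, 0], "grip": 0.2},
    {"turn": [0, 0, 0], "offset": [0, 0, 0], "grip": -0.2},
    {"turn": [0, 0, 0], "offset": [0, 0, 0], "grip": -0.2},
    {"turn": [0, 0, 0], "offset": [0, 0, 0], "grip": -0.2},
    {"turn": [0, 0, 0], "offset": [0, 0, 0], "grip": -0.2},
    {"turn": [0, 0, 0], "offset": [0, 0, 0], "grip": -0.2},
  ],
  squeeze=50,
)

```text
time: 6.5
ee_pos: [0.5668, -0.1956, 0.0158]
tool_rot: [-1.172, 1.233, 1.172]
ft_force: [-0.3, -0.8, -2.4]
grip_width: 0.0618
```

Emit:
carry_out(
  motion=[
    {"turn": [0, 0, 0], "offset": [0, 0, 0.3], "grip": -0.2},
    {"turn": [0, 0, 0], "offset": [0, 0, 0.5], "grip": -0.2},
    {"turn": [0, 0, 0], "offset": [0, 0, 0.7], "grip": -0.2},
    {"turn": [0, 0, 0], "offset": [0, 0, 0.7], "grip": -0.2},
    {"turn": [0, 0, 0], "offset": [0, 0, 0.7], "grip": -0.2},
    {"turn": [0, 0, 0], "offset": [0, 0, 0.7], "grip": -0.2},
    {"turn": [0, 0, 0], "offset": [0, 0, 0.7], "grip": -0.2},
    {"turn": [0, 0, 0], "offset": [0, 0, 0.5], "grip": -0.2},
    {"turn": [0, 0, 0], "offset": [0, 0, 0], "grip": -0.2},
    {"turn": [0, 0, 0], "offset": [0, 0, 0], "grip": -0.2},
  ],
)

```text
time: 7.75
ee_pos: [0.5664, -0.1954, 0.159]
tool_rot: [-1.171, 1.233, 1.173]
ft_force: [-0.4, -0.4, -3.0]
grip_width: 0.0617
```

```bash
python3 - <<'E'
from h import *
s=get_state(); print(s['ee_pos'],s['ft_force'],s['grip_width'])
w=get_image("wrist"); b=get_image("side")
cv2.imwrite("pics/lift.png",np.hstack([cv2.resize(w,(400,300)),cv2.resize(b[140:280,165:352],(400,300),interpolation=cv2.INTER_CUBIC)]))
E
```

```text
[ 0.5663536  -0.19539733  0.15896162] [-0.44782336 -0.43298599 -2.98456697] 0.06171659884618263
```

View pics/lift.png

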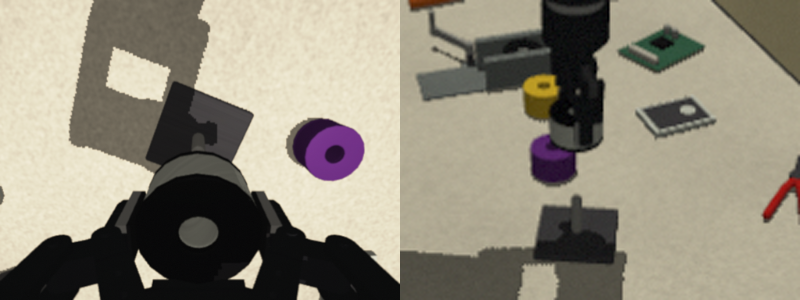

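The wrist and side views show the reel off the spindle and held level in the jaws. The bare spindle shows at right-panel pixel (577,210). Now over to the apron.

Emit:
carry_out(
  motion=[
    {"turn": [0, 0, 0], "offset": [-0.14, 0.5, 0], "grip": -0.2},
    {"turn": [0, 0, 0], "offset": [-0.14, 1, 0], "grip": -0.2},
    {"turn": [0, 0, 0], "offset": [-0.14, 1, 0], "grip": -0.2},
    {"turn": [0, 0, 0], "offset": [-0.14, 1, 0], "grip": -0.2},
    {"turn": [0, 0, 0], "offset": [-0.14, 1, 0], "grip": -0.2},
    {"turn": [0, 0, 0], "offset": [-0.14, 1, 0], "grip": -0.2},
    {"turn": [0, 0, 0], "offset": [-0.14, 1, 0], "grip": -0.2},
    {"turn": [0, 0, 0], "offset": [-0.14, 1, 0], "grip": -0.2},
    {"turn": [0, 0, 0], "offset": [-0.14, 1, 0], "grip": -0.2},
    {"turn": [0, 0, 0], "offset": [-0.14, 1, 0], "grip": -0.2},
    {"turn": [0, 0, 0], "offset": [-0.14, 1, 0], "grip": -0.2},
    {"turn": [0, 0, 0], "offset": [-0.14, 1, 0], "grip": -0.2},
    {"turn": [0, 0, 0], "offset": [-0.14, 1, 0], "grip": -0.2},
    {"turn": [0, 0, 0], "offset": [-0.14, 1, 0], "grip": -0.2},
    {"turn": [0, 0, 0], "offset": [-0.14, 0.45, 0], "grip": -0.2},
    {"turn": [0, 0, 0], "offset": [0, 0, 0], "grip": -0.2},
    {"turn": [0, 0, 0], "offset": [0, 0, 0], "grip": -0.2},
  ],
)

```text
time: 9.98
ee_pos: [0.5038, 0.2222, 0.1598]
tool_rot: [-1.172, 1.233, 1.171]
ft_force: [0.3, 0.4, -2.3]
grip_width: 0.0613
```

Emit:
carry_out(
  motion=[
    {"turn": [0, 0, 0], "offset": [0, 0, -0.6], "grip": -0.2},
    {"turn": [0, 0, 0], "offset": [0, 0, -1], "grip": -0.2},
    {"turn": [0, 0, 0], "offset": [0, 0, -1], "grip": -0.2},
    {"turn": [0, 0, 0], "offset": [0, 0, -1], "grip": -0.2},
    {"turn": [0, 0, 0], "offset": [0, 0, -0.6], "grip": -0.2},
    {"turn": [0, 0, 0], "offset": [0, 0, -0.4], "grip": -0.2},
    {"turn": [0, 0, 0], "offset": [0, 0, -0.2], "grip": -0.2},
    {"turn": [0, 0, 0], "offset": [0, 0, 0], "grip": -0.2},
    {"turn": [0, 0, 0], "offset": [0, 0, 0], "grip": -0.2},
  ],
)

```text
time: 11.1
ee_pos: [0.5047, 0.2232, 0.0169]
tool_rot: [-1.172, 1.231, 1.171]
ft_force: [1.1, 0.7, -2.3]
grip_width: 0.0617
```

Emit:
carry_out(
  motion=[
    {"turn": [0, 0, 0], "offset": [0, 0, -0.1], "grip": -0.2},
    {"turn": [0, 0, 0], "offset": [0, 0, -0.1], "grip": -0.2},
    {"turn": [0, 0, 0], "offset": [0, 0, 0], "grip": -0.2},
    {"turn": [0, 0, 0], "offset": [0, 0, 0], "grip": -0.2},
  ],
)

```text
time: 11.6
ee_pos: [0.5039, 0.2229, 0.0099]
tool_rot: [-1.172, 1.233, 1.172]
ft_force: [0.7, -0.0, -3.0]
grip_width: 0.0617
```

Emit:
carry_out(
  motion=[
    {"turn": [0, 0, 0], "offset": [0, 0, -0.04], "grip": -0.2},
    {"turn": [0, 0, 0], "offset": [0, 0, -0.03], "grip": -0.2},
    {"turn": [0, 0, 0], "offset": [0, 0, 0], "grip": -0.2},
    {"turn": [0, 0, 0], "offset": [0, 0, 0], "grip": -0.2},
  ],
)

```text
time: 12.1
ee_pos: [0.5041, 0.2229, 0.0083]
tool_rot: [-1.172, 1.233, 1.172]
ft_force: [-2.8, -0.2, 4.1]
grip_width: 0.0617
```

Touchdown, with fz up by 7 N. Releasing and rising.

Emit:
carry_out(
  motion=[
    {"turn": [0, 0, 0], "offset": [0, 0, 0], "grip": 0.6},
    {"turn": [0, 0, 0], "offset": [0, 0, 0], "grip": 0.9},
    {"turn": [0, 0, 0], "offset": [0, 0, 0], "grip": 0.9},
    {"turn": [0, 0, 0], "offset": [0, 0, 0], "grip": 0.9},
    {"turn": [0, 0, 0], "offset": [0, 0, 0], "grip": 0.9},
    {"turn": [0, 0, 0], "offset": [0, 0, 0.5], "grip": 0.9},
    {"turn": [0, 0, 0], "offset": [0, 0, 0.8], "grip": 0.9},
    {"turn": [0, 0, 0], "offset": [0, 0, 1], "grip": 0.9},
    {"turn": [0, 0, 0], "offset": [0, 0, 1], "grip": 0.9},
    {"turn": [0, 0, 0], "offset": [-0.8, 0.04, 0.4], "grip": -1},
    {"turn": [0, 0, 0], "offset": [-1, 0.05, 0], "grip": -1},
    {"turn": [0, 0, 0], "offset": [-0.7, 0.04, 0], "grip": -1},
    {"turn": [0, 0, 0], "offset": [0, 0, 0], "grip": -1},
    {"turn": [0, 0, 0], "offset": [0, 0, 0], "grip": -1},
  ],
)

```text
time: 13.85
ee_pos: [0.4298, 0.2269, 0.1198]
tool_rot: [-1.172, 1.231, 1.171]
ft_force: [0.5, -0.7, -0.6]
grip_width: 0.0001
```

```bash
python3 - <<'E'
from h import *
s=get_state(); print(s['ee_pos'],s['ft_force'],s['grip_width'])
w=get_image("wrist"); b=get_image("side"); np.savez("w3.npz",ee_pos=s['ee_pos'],tool_rot=s['tool_rot'])
cv2.imwrite("pics/wrist3.png",w);cv2.imwrite("pics/side3.png",b)
cv2.imwrite("pics/placed.png",np.hstack([w[:,100:500],cv2.resize(b[130:226,160:260],(400,384),interpolation=cv2.INTER_CUBIC)]))
E
```

```text
[0.42977602 0.22692167 0.11975953] [ 0.47992968 -0.65744008 -0.58574129] 5.4044340205534506e-05
```

View pics/placed.png

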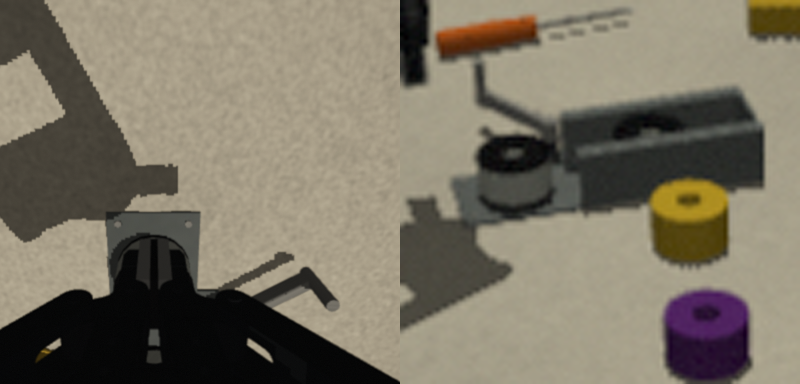

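The side view shows the reel standing flat on the apron at about (515,165), with everything else untouched. Lower the closed fingers behind it and begin the push.

Emit:
carry_out(
  motion=[
    {"turn": [0, 0, 0], "offset": [0, 0, -0.7], "grip": -1},
    {"turn": [0, 0, 0], "offset": [0, 0, -1], "grip": -1},
    {"turn": [0, 0, 0], "offset": [0, 0, -1], "grip": -1},
    {"turn": [0, 0, 0], "offset": [0, 0, -0.6], "grip": -1},
    {"turn": [0, 0, 0], "offset": [0, 0, 0], "grip": -1},
    {"turn": [0, 0, 0], "offset": [0.4, -0.02, 0], "grip": -1},
    {"turn": [0, 0, 0], "offset": [0.4, -0.02, 0], "grip": -1},
    {"turn": [0, 0, 0], "offset": [0.2, -0.01, 0], "grip": -1},
    {"turn": [0, 0, 0], "offset": [0.2, -0.01, 0], "grip": -1},
    {"turn": [0, 0, 0], "offset": [0.2, -0.01, 0], "grip": -1},
    {"turn": [0, 0, 0], "offset": [0.2, -0.01, 0], "grip": -1},
    {"turn": [0, 0, 0], "offset": [0.2, -0.01, 0], "grip": -1},
    {"turn": [0, 0, 0], "offset": [0, 0, 0], "grip": -1},
    {"turn": [0, 0, 0], "offset": [0, 0, 0], "grip": -1},
  ],
)

```text
time: 15.7
ee_pos: [0.4831, 0.2241, 0.0197]
tool_rot: [-1.172, 1.232, 1.172]
ft_force: [-0.3, -0.5, 0.5]
grip_width: -0.0002
```

```bash
python3 - <<'E'
from h import *
s=get_state(); print(s['ee_pos'],s['ft_force'],s['grip_width'])
sd=cam("side"); b=get_image("side"); cv2.imwrite("pics/side4.png",b)
sc=get_image("scene")
cv2.imwrite("pics/push1.png",np.hstack([cv2.resize(sc[155:235,280:360],(384,384),interpolation=cv2.INTER_CUBIC),cv2.resize(b[130:226,160:260],(400,384),interpolation=cv2.INTER_CUBIC)]))
E
```

```text
[0.48309776 0.22405084 0.01974476] [-0.30275684 -0.45886287  0.53677783] -0.00023897205644567927
```

View pics/push1.png

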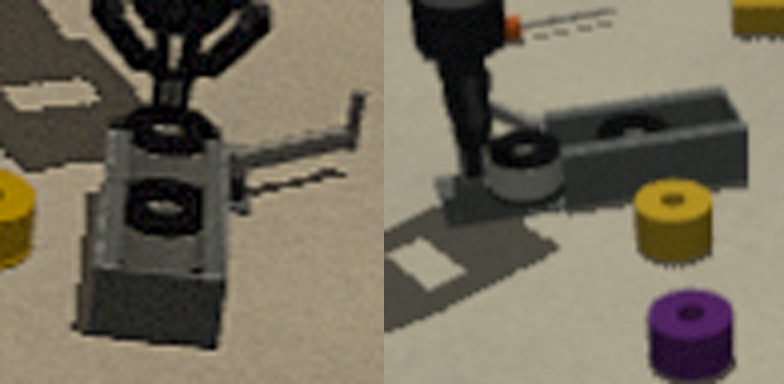

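The reel leads the fingers straight into the mouth. Continuing.

Emit:
carry_out(
  motion=[
    {"turn": [0, 0, 0], "offset": [0.2, -0.01, 0], "grip": -1},
    {"turn": [0, 0, 0], "offset": [0.2, -0.01, 0], "grip": -1},
    {"turn": [0, 0, 0], "offset": [0.2, -0.01, 0], "grip": -1},
    {"turn": [0, 0, 0], "offset": [0.2, -0.01, 0], "grip": -1},
    {"turn": [0, 0, 0], "offset": [0.2, -0.01, 0], "grip": -1},
    {"turn": [0, 0, 0], "offset": [0.2, -0.01, 0], "grip": -1},
  ],
)

```text
time: 16.55
ee_pos: [0.5188, 0.2222, 0.0196]
tool_rot: [-1.171, 1.234, 1.173]
ft_force: [-2.8, -0.7, 1.1]
grip_width: 0.0002
```

Emit:
carry_out(
  motion=[
    {"turn": [0, 0, 0], "offset": [0.2, -0.01, 0], "grip": -1},
    {"turn": [0, 0, 0], "offset": [0.2, -0.01, 0], "grip": -1},
    {"turn": [0, 0, 0], "offset": [0.2, -0.01, 0], "grip": -1},
    {"turn": [0, 0, 0], "offset": [0.2, -0.01, 0], "grip": -1},
    {"turn": [0, 0, 0], "offset": [0.2, -0.01, 0], "grip": -1},
    {"turn": [0, 0, 0], "offset": [0.2, -0.01, 0], "grip": -1},
  ],
)

```text
time: 17.3
ee_pos: [0.5552, 0.2203, 0.0197]
tool_rot: [-1.172, 1.233, 1.172]
ft_force: [-4.2, -0.9, 0.1]
grip_width: -0.0003
```

Emit:
carry_out(
  motion=[
    {"turn": [0, 0, 0], "offset": [0.12, -0.006, 0], "grip": -1},
    {"turn": [0, 0, 0], "offset": [0.12, -0.006, 0], "grip": -1},
    {"turn": [0, 0, 0], "offset": [0.1, -0.005, 0], "grip": -1},
    {"turn": [0, 0, 0], "offset": [0.1, -0.005, 0], "grip": -1},
  ],
)

```text
time: 17.8
ee_pos: [0.5661, 0.2187, 0.0195]
tool_rot: [-1.171, 1.239, 1.175]
ft_force: [-11.3, -6.8, 6.6]
grip_width: -0.0001
```

Emit:
carry_out(
  motion=[
    {"turn": [0, 0, 0], "offset": [0.05, -0.002, 0], "grip": -1},
    {"turn": [0, 0, 0], "offset": [0.05, -0.003, 0], "grip": -1},
  ],
)

```text
time: 18.05
ee_pos: [0.5687, 0.2183, 0.0195]
tool_rot: [-1.171, 1.24, 1.175]
ft_force: [-13.7, -7.2, 7.7]
grip_width: -0.0005
```

The force includes −7 N sideways and +7 N up, which isn't a plain push. I'll look before going on.

```bash
python3 - <<'E'
from h import *
s=get_state(); print(s['ee_pos'],s['ft_force'],s['torque'],s['grip_width'],R.from_rotvec(s['tool_rot']).as_matrix().round(4))
b=get_image("side"); sc=get_image("scene"); cv2.imwrite("pics/side5.png",b); cv2.imwrite("pics/scene5.png",sc)
k=cv2.convertScaleAbs(np.hstack([cv2.resize(sc[165:230,285:350],(400,400),interpolation=cv2.INTER_CUBIC),cv2.resize(b[130:190,190:250],(400,400),interpolation=cv2.INTER_CUBIC)]),alpha=1.8)
cv2.imwrite("pics/push2.png",k)
E
```

```text
[0.5687471  0.21825239 0.01949376] [-13.73042049  -7.16568474   7.68108812] [-1.10075024  1.86156504 -0.13907488] -0.0005474457568398034 [[-0.0069 -0.9987  0.0504]
 [-0.0034  0.0504  0.9987]
 [-1.      0.0067 -0.0037]]
```

View pics/push2.png

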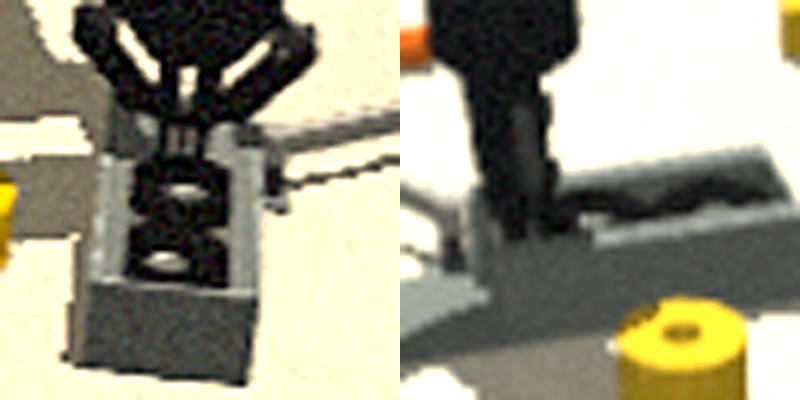

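The reels look close to home. I'll check their bore positions, new at (185,190) and stored at (168,262) in the crop, against the home positions.

```bash
python3 - <<'E'
from h import *
sc=cam("scene"); m=np.array([.5545,.2203]); th=np.radians(-2.9); X=np.array([np.cos(th),np.sin(th)]);Y=np.array([-X[1],X[0]])
w=lambda x,y,z:[*(m+x*X+y*Y),z]
k=lambda P:[(p[:2]-m)@np.c_[X,Y] for p in P]
print("home bores px",proj(sc,[w(.06,0,.043),w(.124,0,.043)]), "back lip corners", proj(sc,[w(.16,-.04,.052),w(.16,.04,.052)]))
g=lambda u,v:(285+u*65/400-.4,165+v*65/400-.4)
print(k(plane(sc,[g(185,187),g(168,260)],.043)))
print("back corners meas",k(plane(sc,[g(93,285),g(252,298)],.052)))
E
```

```text
home bores px [[313.68425152 195.87345915]
 [312.96012782 207.74040269]] back lip corners [[298.82590729 210.87029569]
 [326.95352846 213.87151621]]
[array([0.05445908, 0.00282409]), array([ 0.11999521, -0.00325637])]
back corners meas [array([ 0.15974225, -0.03747476]), array([0.15659562, 0.03600808])]
```

The reels measure at x ≈ 54.5 and 120 mm, so they are touching and about 3–5 mm short of home (60 and 124). The TCP also says about 3 mm short. Pushing on in small steps.

Emit:
carry_out(
  motion=[
    {"turn": [0, 0, 0], "offset": [0.05, -0.002, 0], "grip": -1},
    {"turn": [0, 0, 0], "offset": [0.05, -0.003, 0], "grip": -1},
  ],
)

```text
time: 18.4
ee_pos: [0.5716, 0.218, 0.0194]
tool_rot: [-1.172, 1.241, 1.175]
ft_force: [-12.6, -7.7, 7.2]
grip_width: 0.0002
```

```bash
python3 - <<'E'
from h import *
s=get_state(); print(s['ee_pos'],s['ft_force'],s['torque'])
E
```

```text
[0.57161629 0.21797514 0.0194096 ] [-12.64710131  -7.70814975   7.20216986] [-1.16879127  1.94902712 -0.08820266]
```

Emit:
carry_out(
  motion=[
    {"turn": [0, 0, 0], "offset": [0.05, -0.002, 0], "grip": -1},
    {"turn": [0, 0, 0], "offset": [0.03, -0.001, 0], "grip": -1},
  ],
)

```text
time: 18.65
ee_pos: [0.5726, 0.2179, 0.0193]
tool_rot: [-1.17, 1.244, 1.178]
ft_force: [-19.6, -6.9, 11.6]
grip_width: -0.0001
```

Emit:
carry_out(
  motion=[
    {"turn": [0, 0, 0], "offset": [0.04, -0.002, 0], "grip": -1},
    {"turn": [0, 0, 0], "offset": [0.03, -0.002, 0], "grip": -1},
  ],
)

```text
time: 18.9
ee_pos: [0.5726, 0.2179, 0.0193]
tool_rot: [-1.168, 1.248, 1.181]
ft_force: [-25.8, -7.1, 18.0]
grip_width: -0.0
```

A hard stop at TCP 0.5726 (rack x ≈ 18 mm, predicted 17): the force rises with no motion, so both reels are home. Backing out, rising, and going over beside the gate.

Emit:
carry_out(
  motion=[
    {"turn": [0, 0, 0], "offset": [-0.3, 0.015, 0], "grip": -1},
    {"turn": [0, 0, 0], "offset": [-0.6, 0.03, 0], "grip": -1},
    {"turn": [0, 0, 0], "offset": [-0.9, 0.045, 0], "grip": -1},
    {"turn": [0, 0, 0], "offset": [0, 0, 0.7], "grip": -1},
    {"turn": [0, 0, 0], "offset": [0, 0, 1], "grip": -1},
    {"turn": [0, 0, 0], "offset": [0, 0, 1], "grip": -1},
    {"turn": [0, 0, 0], "offset": [0, 0, 0.6], "grip": -1},
    {"turn": [0, 0, 0], "offset": [0, 0, 0], "grip": -1},
    {"turn": [0, 0, 0], "offset": [0, 0, 0], "grip": -1},
  ],
)

```text
time: 20.02
ee_pos: [0.5241, 0.2219, 0.1177]
tool_rot: [-1.172, 1.234, 1.173]
ft_force: [-1.0, -0.4, -0.9]
grip_width: -0.0001
```

```bash
python3 - <<'E'
from h import *
s=get_state(); print(s['ee_pos'],s['ft_force'],R.from_rotvec(s['tool_rot']).as_matrix().round(4))
m=np.array([.5545,.2203]); th=np.radians(-2.9); X=np.array([np.cos(th),np.sin(th)]);Y=np.array([-X[1],X[0]])
b=get_image("side"); sc=get_image("scene"); cv2.imwrite("pics/side6.png",b); cv2.imwrite("pics/scene6.png",sc)
k=cv2.convertScaleAbs(np.hstack([cv2.resize(sc[165:230,290:355],(400,400),interpolation=cv2.INTER_CUBIC),cv2.resize(b[130:190,190:250],(400,400),interpolation=cv2.INTER_CUBIC)]),alpha=1.8)
cv2.imwrite("pics/home.png",k)
def fin(phi,r,extra): # finger centre (world) trailing the bar
    u=np.array([np.cos(phi),np.sin(phi)]); t=np.array([-u[1],u[0]]); h=.011*abs(t[0])+.0145*abs(t[1])
    p=np.array([-.008,.048])+r*u-(.004+h+extra)*t; return m+p[0]*X+p[1]*Y
ph=np.radians(np.r_[121.5,130:271:10]); P=np.array([fin(a,.06,.010 if i==0 else -.001) for i,a in enumerate(ph)])
print("start",P[0],"delta units",(P[0]-s['ee_pos'][:2])/.03)
for a,d in zip(np.degrees(ph[1:]),np.diff(P,axis=0)/.03): print(a.round(),d.round(2))
E
```

```text
[0.52414398 0.2218623  0.11768208] [-0.95478826 -0.36434927 -0.85515473] [[-1.100e-03 -9.987e-01  5.060e-02]
 [-3.000e-04  5.060e-02  9.987e-01]
 [-1.000e+00  1.100e-03 -4.000e-04]]
start [0.5473954  0.33614029] delta units [0.77504733 3.80926621]
130.0 [-0.6  -0.24]
140.0 [-0.33 -0.13]
150.0 [-0.31 -0.2 ]
160.0 [-0.28 -0.27]
170.0 [-0.23 -0.33]
180.0 [-0.16 -0.39]
190.0 [-0.1 -0.3]
200.0 [-0.05 -0.33]
210.0 [ 0.01 -0.35]
220.0 [ 0.08 -0.36]
230.0 [ 0.15 -0.35]
240.0 [ 0.23 -0.33]
250.0 [ 0.3  -0.28]
260.0 [ 0.36 -0.22]
270.0 [ 0.41 -0.15]
```

View pics/home.png

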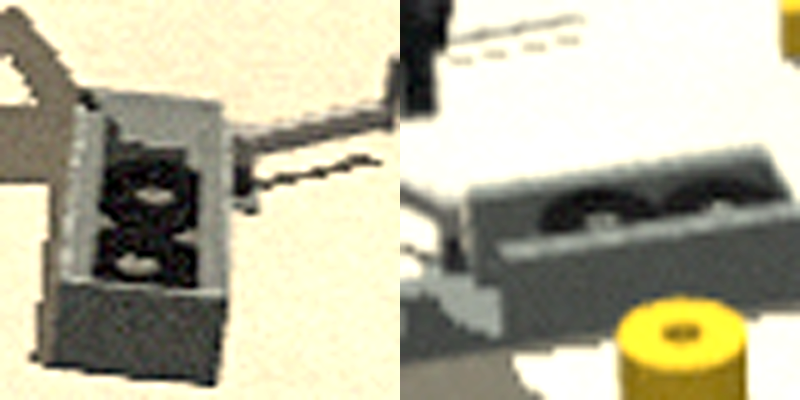

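Both reels sit tight together against the back stop, new bore at (155,195) and stored at (140,262). The gate is untouched. Now to the gate's outer side.

Emit:
carry_out(
  motion=[
    {"turn": [0, 0, 0], "offset": [0.19, 0.95, 0], "grip": -1},
    {"turn": [0, 0, 0], "offset": [0.19, 0.95, 0], "grip": -1},
    {"turn": [0, 0, 0], "offset": [0.2, 0.95, 0], "grip": -1},
    {"turn": [0, 0, 0], "offset": [0.2, 0.95, 0], "grip": -1},
    {"turn": [0, 0, 0], "offset": [0, 0, 0], "grip": -1},
    {"turn": [0, 0, 0], "offset": [0, 0, -0.8], "grip": -1},
    {"turn": [0, 0, 0], "offset": [0, 0, -1], "grip": -1},
    {"turn": [0, 0, 0], "offset": [0, 0, -0.7], "grip": -1},
    {"turn": [0, 0, 0], "offset": [0, 0, -0.4], "grip": -1},
    {"turn": [0, 0, 0], "offset": [0, 0, 0], "grip": -1},
    {"turn": [0, 0, 0], "offset": [0, 0, 0], "grip": -1},
  ],
)

```text
time: 21.5
ee_pos: [0.5488, 0.3363, 0.033]
tool_rot: [-1.172, 1.231, 1.171]
ft_force: [0.8, 0.2, 0.6]
grip_width: -0.0002
```

Emit:
carry_out(
  motion=[
    {"turn": [0, 0, 0], "offset": [-0.3, -0.12, 0], "grip": -1},
    {"turn": [0, 0, 0], "offset": [-0.33, -0.13, 0], "grip": -1},
    {"turn": [0, 0, 0], "offset": [-0.33, -0.13, 0], "grip": -1},
    {"turn": [0, 0, 0], "offset": [-0.31, -0.2, 0], "grip": -1},
    {"turn": [0, 0, 0], "offset": [-0.28, -0.27, 0], "grip": -1},
    {"turn": [0, 0, 0], "offset": [-0.23, -0.33, 0], "grip": -1},
    {"turn": [0, 0, 0], "offset": [-0.16, -0.39, 0], "grip": -1},
    {"turn": [0, 0, 0], "offset": [-0.1, -0.3, 0], "grip": -1},
    {"turn": [0, 0, 0], "offset": [-0.05, -0.33, 0], "grip": -1},
    {"turn": [0, 0, 0], "offset": [0, 0, 0], "grip": -1},
  ],
)

```text
time: 22.75
ee_pos: [0.485, 0.2691, 0.0316]
tool_rot: [-1.171, 1.234, 1.171]
ft_force: [-0.6, 0.1, 0.3]
grip_width: -0.0002
```

```bash
python3 - <<'E'
from h import *
s=get_state(); print(s['ee_pos'],s['ft_force'])
m=np.array([.5545,.2203]); th=np.radians(-2.9); X=np.array([np.cos(th),np.sin(th)]);Y=np.array([-X[1],X[0]])
def fin(phi,r,extra):
    u=np.array([np.cos(phi),np.sin(phi)]); t=np.array([-u[1],u[0]]); h=.011*abs(t[0])+.0145*abs(t[1])
    p=np.array([-.008,.048])+r*u-(.004+h+extra)*t; return m+p[0]*X+p[1]*Y
print("expected",fin(np.radians(200),.06,-.001), "end",fin(np.radians(270),.06,0))
b=get_image("side"); cv2.imwrite("pics/side7.png",b); sc=get_image("scene"); cv2.imwrite("pics/scene7.png",sc)
# gate pin in side view: predicted pixels of the pin top for a few angles vs. dark pixels
c=cam("side")
for a in (190,200,210):
    f=np.radians(a); p=np.array([-.008,.048])+.091*np.array([np.cos(f),np.sin(f)]); P=m+p[0]*X+p[1]*Y
    print(a,proj(c,[[*P,.067],[*P,.022]]).round(1).tolist())
E
```

```text
[0.48504492 0.26912292 0.03158616] [-0.6377892   0.07350367  0.30594037]
expected [0.4855963  0.27048734] end [0.53092234 0.20947901]
190 [[171.4, 158.8], [172.7, 170.3]]
200 [[173.4, 160.7], [174.5, 172.3]]
210 [[176.0, 162.5], [177.2, 174.1]]
```

Emit:
carry_out(
  motion=[
    {"turn": [0, 0, 0], "offset": [0.01, -0.35, 0], "grip": -1},
    {"turn": [0, 0, 0], "offset": [0.08, -0.36, 0], "grip": -1},
    {"turn": [0, 0, 0], "offset": [0.15, -0.35, 0], "grip": -1},
    {"turn": [0, 0, 0], "offset": [0.23, -0.33, 0], "grip": -1},
    {"turn": [0, 0, 0], "offset": [0.3, -0.28, 0], "grip": -1},
    {"turn": [0, 0, 0], "offset": [0.36, -0.22, 0], "grip": -1},
    {"turn": [0, 0, 0], "offset": [0.2, -0.08, 0], "grip": -1},
    {"turn": [0, 0, 0], "offset": [0.1, -0.05, 0], "grip": -1},
    {"turn": [0, 0, 0], "offset": [0, 0, 0], "grip": -1},
  ],
)

```text
time: 23.98
ee_pos: [0.5284, 0.2094, 0.0318]
tool_rot: [-1.172, 1.233, 1.172]
ft_force: [-0.8, 0.5, -0.9]
grip_width: 0.0001
```

Emit:
carry_out(
  motion=[
    {"turn": [0, 0, 0], "offset": [0.08, 0, 0], "grip": -1},
    {"turn": [0, 0, 0], "offset": [0.06, 0, 0], "grip": -1},
  ],
)

```text
time: 24.22
ee_pos: [0.5303, 0.2094, 0.0315]
tool_rot: [-1.17, 1.238, 1.176]
ft_force: [-10.5, 0.1, 8.5]
grip_width: 0.0
```

The end stop is reached at x = 0.5303 (predicted 0.531) with 10 N. Backing off straight and rising.

Emit:
carry_out(
  motion=[
    {"turn": [0, 0, 0], "offset": [-0.2, 0.01, 0], "grip": -1},
    {"turn": [0, 0, 0], "offset": [-0.6, 0.03, 0], "grip": -1},
    {"turn": [0, 0, 0], "offset": [-0.6, 0.03, 0], "grip": -1},
    {"turn": [0, 0, 0], "offset": [0, 0, 0.8], "grip": -1},
    {"turn": [0, 0, 0], "offset": [0, 0, 1], "grip": -1},
    {"turn": [0, 0, 0], "offset": [0, 0, 1], "grip": -1},
    {"turn": [0, 0, 0], "offset": [0, 0, 1], "grip": -1},
    {"turn": [0, 0, 0], "offset": [-0.2, 0, 1], "grip": -1},
    {"turn": [0, 0, 0], "offset": [-0.5, 0, 1], "grip": -1},
    {"turn": [0, 0, 0], "offset": [-0.5, 0, 1], "grip": -1},
    {"turn": [0, 0, 0], "offset": [-0.5, 0, 1], "grip": -1},
    {"turn": [0, 0, 0], "offset": [0, 0, 0], "grip": -1},
    {"turn": [0, 0, 0], "offset": [0, 0, 0], "grip": -1},
  ],
)

```text
time: 25.85
ee_pos: [0.4387, 0.2114, 0.2646]
tool_rot: [-1.172, 1.234, 1.172]
ft_force: [0.8, 0.2, -0.7]
grip_width: -0.0
```

```bash
python3 - <<'E'
from h import *
s=get_state(); print(s['time'],s['ee_pos'])
w=get_image("wrist"); sc=get_image("scene"); cv2.imwrite("pics/wrist8.png",w); cv2.imwrite("pics/scene8.png",sc); np.savez("w8.npz",ee_pos=s['ee_pos'],tool_rot=s['tool_rot'])
m=np.array([.5545,.2203]); th=np.radians(-2.9); X=np.array([np.cos(th),np.sin(th)]);Y=np.array([-X[1],X[0]])
c=cam("wrist",s); W=lambda x,y,z:[*(m+x*X+y*Y),z]
q=proj(c,[W(-.008,.048,.04),W(-.008,-.043,.067),W(.06,0,.043),W(.124,0,.043)]); print(q.round(1))
u,v=q[0].astype(int); u0,v0=max(0,u-110),max(0,v-60)
k=cv2.convertScaleAbs(cv2.resize(w[v0:v0+150,u0:u0+150],(400,400),interpolation=cv2.INTER_CUBIC),alpha=1.5); print(u0,v0)
cv2.imwrite("pics/final.png",np.hstack([k,cv2.resize(cv2.convertScaleAbs(sc[155:235,280:360],alpha=1.4),(400,400),interpolation=cv2.INTER_CUBIC)]))
a=cv2.imread("pics/scene0.png"); d=cv2.absdiff(cv2.GaussianBlur(a,(5,5),0),cv2.GaussianBlur(sc,(5,5),0)).max(2)
n,_,st,_=cv2.connectedComponentsWithStats((d>40).astype(np.uint8)); print("changed blobs",[list(t) for t in st[1:] if t[4]>15])
E
```

```text
25.85 [0.43866971 0.21137737 0.26461264]
[[304.6 242.6]
 [228.9 253.2]
 [265.  291.7]
 [264.5 332.7]]
194 182
changed blobs [[np.int32(267), np.int32(0), np.int32(20), np.int32(58), np.int32(875)], [np.int32(278), np.int32(0), np.int32(60), np.int32(108), np.int32(2610)], [np.int32(339), np.int32(3), np.int32(9), np.int32(5), np.int32(25)], [np.int32(449), np.int32(6), np.int32(12), np.int32(7), np.int32(35)], [np.int32(383), np.int32(9), np.int32(56), np.int32(8), np.int32(215)], [np.int32(443), np.int32(11), np.int32(17), np.int32(12), np.int32(120)], [np.int32(443), np.int32(26), np.int32(8), np.int32(5), np.int32(18)], [np.int32(436), np.int32(44), np.int32(17), np.int32(5), np.int32(64)], [np.int32(429), np.int32(54), np.int32(26), np.int32(35), np.int32(445)], [np.int32(241), np.int32(64), np.int32(3), np.int32(9), np.int32(17)], [np.int32(413), np.int32(66), np.int32(5), np.int32(10), np.int32(25)], [np.int32(334), np.int32(78), np.int32(5), np.int32(10), np.int32(32)], [np.int32(224), np.int32(107), np.int32(24), np.int32(19), np.int32(235)], [np.int32(284), np.int32(115), np.int32(14), np.int32(10), np.int32(85)], [np.int32(283), np.int32(127), np.int32(133), np.int32(35), np.int32(1306)], [np.int32(241), np.int32(133), np.int32(67), np.int32(55), np.int32(1371)], [np.int32(177), np.int32(172), np.int32(8), np.int32(10), np.int32(58)], [np.int32(187), np.int32(172), np.int32(10), np.int32(10), np.int32(66)], [np.int32(332), np.int32(174), np.int32(24), np.int32(16), np.int32(130)], [np.int32(340), np.int32(190), np.int32(11), np.int32(4), np.int32(19)], [np.int32(306), np.int32(204), np.int32(16), np.int32(7), np.int32(61)]]
```

View pics/final.png

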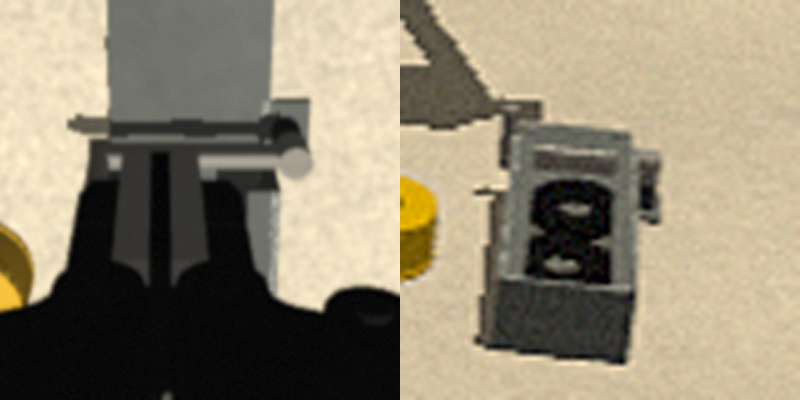

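The left panel shows the gate bar straight across the mouth, with its pivot at (295,162), exactly where predicted. The right panel shows both reels tight at the back. The changed regions are only the arm and its shadow, the stand, the gate and the channel. Handing in.

```bash
python3 -c "
from station import *
print(get_state()['time']); print(job_done())"
```

```text
25.95
the job is handed in; nothing more can be done
None
```

The job is done and handed in at about 26 s of the 61 s allowed; no verdict was reported.

- **Lift and set-down:** I lifted the reel straight up off the spindle and set it down on the apron. Touchdown showed as a 7 N rise in vertical force. I then let go, and the side view showed it standing flat.
- **Push:** I pushed it with closed fingers until both reels hit a hard stop. The TCP stopped at rack x ≈ 18 mm (predicted 17), with the push force rising to 26 N without motion. The later view shows the two reels touching at the back.
- **Gate:** I swung it to its end stop. Contact came at x = 0.530 m (predicted 0.531) with 10 N, and the last picture shows the bar straight across the mouth. In the last wrist view the fingers hid part of it.
- **Loose things:** Comparing the first and last scene pictures shows changes only at the arm and its shadow, the stand, the gate and the channel.

**Checks that disagreed:**
- During the push there was an unexplained side and upward force of about 7 N each (upward rising to 18 N at the stop). It may have been fingers or reel rubbing the rack; it went away when I backed off.
- My wrist-camera sizes came out 2–4 % small, for example 78.5 mm for the 80 mm apron and about 96.5 mm for the 100 mm stand plate. The positions still held.

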